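Set a plastic blank over the end of the sawing board for cutting

ROBOT

A 6-joint arm with a two-finger parallel gripper is mounted at the origin on the work surface. World frame = base frame: x ahead of the robot, y to its left, z up, the work surface at z = 0. Lengths are in m, angles in rad, forces in N, time in s.
With the tool pointing down it reaches from about 0.225 to 0.725 m from the base axis. Payload 3.1 kg.
Tool frame: the origin (TCP) lies midway between the tips of the shut fingers; the grasp point (between the pads) lies behind it (bot.grip_depth is the y of the grasp point in the tool frame, in m); y points along the fingers, z is the direction in which the jaws open and shut, and the axes are right-handed (so a half turn about y gives the same grasp; the last joint's range is limited). The gripper opens to 85 mm and grips with 20 to 120 N. Pads are 22 mm wide; open, the fingers measure 114 mm over their backs; the gripper's body (76 mm by 85 mm) begins 54 mm behind the grasp point. The pads swing forward as they close: fully open they stand 13 mm farther back than shut.
Start: joints at [-1.428, 0.048, 0.099, 1.622, 0, 1.443], TCP at [0.14, -0.506, 0.231] pointing down, gripper open.
Joint ranges: [-2.91, 2.91], [-0.99, 1.94], [-1.21, 1.42], [-2.12, 2.29], [-1.49, 1.47], [-3.14, 3.14]. Speed limits (rad/s): [2.79, 2.79, 3.14, 3.14, 3.14, 3.14].

INTERFACE

Orientations are given as a 3x3 rotation matrix whose columns are the frame's x, y, z axes.
In Python, from station import bot gives the robot as it stands. The module is installed in compiled form; this text tells all that it offers.
- The arm moves only by the tool step_arm, never from a script. Its argument "series" is a list of rows, each an object with "linear": the shift along the tool's x, y, z in units of 50 mm (1.0 is 50 mm), a list of three; "roll": the turn about the tool's y in units of 5 degrees (1.0 is 5 degrees); "gripper": the closure, from 0 (fully open) to 1 (shut). A call has 1 to 20 rows; each row shifts and turns the pose as measured when the row begins, along the tool's axes as they then stand; what a row does not reach is not made up. A row lasts 1/10 s, in which the tool goes at most 50 mm and 8.59 degrees, less where a joint would pass 70% of its speed; a pose out of reach is approached as far as the arm can. A call is refused whole if a number of a shift passes 1 or a number of a turn 1, either way. A call with a gripper value outside its range is refused whole. The fingers move at their own pace and stop on an object; "squeeze" is the grip in N (left out, the last holds). Time passes only in rows, so rows that do not move let the fingers close. It gives the time, the measured TCP pose, the force and the opening at its end, in the units of the state.
- bot.observe(): the state, without advancing time (a new reading comes with each control period).
- bot.snapshot(name): name is "scene" or "top" or "wrist"; returns a dict with "pixels" (384x512x3 uint8, red, green, blue), "intrinsics" (3x3 intrinsics, pixels), "pose" (4x4, takes a point from camera to world coordinates); the wrist camera has in their place "tool_from_camera" (4x4, takes a point from camera to tool coordinates, whose origin is the TCP and whose axes are the tool frame's). Camera axes: x right, y down, z forward; pixel columns grow to the right and rows downward; lengths in m; the calibration is good to about 2 mm. A picture is of the moment at which its call begins: read the wrist's pose just before it. There is no depth.
- bot.hand_in(): hands the job in, once; it reports no verdict.
Trained networks look in the newest picture that a camera, given by its name, has taken for a name from the list of things; names that differ only in an ending like _2 or _b are one class to them, and where a whole thing is asked for, a point or a joint stands for the part that bears it (a point fixed in the world has none). Each returns a list of dicts, best first, with "score" (0 to 1); they miss things now and then, are a little off and sometimes report something else, mostly with a low value. They report only what shows in the picture. A call takes as long as a camera call. They do not tell look-alikes from the thing itself.
- bot.search_frame(camera, name): "pixel" ([column, row] in pixels, amid what is visible of it).
- bot.silhouettes(camera, name): "mask" (384x512 bool, what is visible of it) and "pixel" ([column, row] in pixels, amid what is visible of it).
The state is a dict: "time": time; "q": joint angles; "joint_vel": joint speeds; "tau": joint torques, N m; "position": TCP position; "eef_rot": TCP orientation; "wrist_force": force on the tool from outside, world axes, zero at the start; "wrist_torque": the same for the moment, N m; "finger_gap": finger opening in m.
Only numpy, scipy, OpenCV 4.12 (cv2) and the standard library are available. Lean on these libraries where they do the work, as an engineer would, in place of code of your own. Each camera call takes 0.05 s, during which the arm holds its last target. There are 200 camera calls.

TASK

Push the yellow plastic blank with the fingertips, without picking it up, so that it lies against the fence of the wooden sawing board and the black line across it is right above the edge of the board's open end, with the short piece beyond the line hanging over, ready to be sawn off. Leave it lying flat and square against the fence, and do not disturb the saw, the hammer, the glue bottle or the tin.

Things in the scene. Friction and masses are not known exactly. Their poses are not given: they have to be found in the camera images.
- saw_board: Brown wooden sawing board, fixed. Origin: centre of its underside, on the bench. Base 200 mm (x) by 300 mm (y), flat top at z = 25 mm. Dark fence along y on the +x side, away from the robot: x = 60 (face for the blank) to 100 mm, y = -135 to +150 mm, 22 mm high above the base. The open (saw) end is the vertical end face at y = -150 mm; the fence stops 15 mm short of it. Its place and yaw vary.
- saw_end (a point): Middle of the top edge of the sawing board's open end: x = 0, y = -150 mm, z = 25 mm in the board's frame; that edge runs along the board's x.
- fence_face (a point): Point on the fence's face that looks to the robot (-x): x = 60 mm, y = 15 mm, z = 36 mm in the board's frame. The blank rubs on it and can bind if it meets it askew; then push its near edge at the end that lags.
- blank: Rigid flat yellow plastic blank, 90 (x) by 200 (y) by 6 mm, about 0.1 kg, loose, flat on the sawing board (underside at z = 25 mm); slides easily when its edge is pushed. Origin: centre of its underside. Starts off the fence, turned up to 0.2 rad, 30 to 90 mm short. In place: axes parallel to the board's, +x long edge on the fence, -y end hanging out over the open end.
- cut_line (a point): Middle of the black line (3 mm wide) drawn straight across the blank's top along its x, 50 mm from the blank's centre towards -y, so 50 mm from the -y end.
- back_edge (a point): Middle of the blank's long edge on its +x side (the one for the fence), at half its thickness: x = 45 mm, y = 0, z = 3 mm in the blank's frame.
- back_saw: Back saw with brass back and dark wooden handle lying on the bench beyond the board's open end, about 370 mm long (its x, the handle at -x; the origin lies in the handle's front), 95 mm wide, 23 mm high. Leave alone.
- glue_bottle: Blue squeeze bottle with a pointed nozzle, 64 mm in diameter and 166 mm high, standing on the bench beyond the board's other end. Origin: centre of its underside. Leave alone.
- glue_tin: Tin with a green label, 80 mm in diameter and 95 mm high, standing on the bench beyond the board's other end. Origin: centre of its underside. Leave alone.
- hammer: Hammer lying on the bench behind the fence, along it. Leave alone.
Not all that is in view belongs to the job. What is meant by the blank is not grey, and is the larger of those in its own colour.

How it is judged:
By the outcome, as a careful person would: the job done as asked, in the order asked, and still so for the second after the job is handed in, with the robot touching nothing.
It also fails if it takes over 58 s, if anything falls off the work surface, if the arm or the gripper's body presses on something with over 40 N, if the wrist force passes 120 N, or if a joint passes its speed limit or range.

## Working session

There is one attempt and no reset: what is moved stays moved. The work goes in short steps, Python scripts to look and compute and a tool call to move; the robot and the scene stay as the last step left them, time stands still between calls to the robot, and variables do not carry over. Pictures are saved under pics/ and viewed, about 8 in all and at most 12, crops included, and the job is handed in when it is done.

Besides the shell and the picture viewer there is one more tool, called by a JSON object that holds its "method" and its "body", one argument or row to a line. step_arm: Moves the arm, as the interface text tells. Its arguments: {"type":"object","properties":{"series":{"type":"array","items":{"type":"object","properties":{"linear":{"type":"array","items":{"type":"number"}},"roll":{"type":"number"},"gripper":{"type":"number"}}}},"squeeze":{"type":"number"}},"required":["series"]}

```bash
mkdir -p pics
cat > h.py <<'E'
import numpy as np,cv2
from station import bot
def snap(c,f=None):
    s=bot.snapshot(c)
    if f: cv2.imwrite('pics/'+f,cv2.cvtColor(s['pixels'],cv2.COLOR_RGB2BGR))
    return s
def w(s,px,z):
    K=np.array(s['intrinsics']);P=np.array(s['pose'])
    d=P[:3,:3]@np.linalg.inv(K)@np.array([px[0],px[1],1.]);o=P[:3,3]
    return o+d*(z-o[2])/d[2]
def proj(s,p):
    K=np.array(s['intrinsics']);P=np.array(s['pose'])
    c=K@(P[:3,:3].T@(np.asarray(p)-P[:3,3]));return c[:2]/c[2]
E
python3 - <<'E'
from h import *
np.set_printoptions(precision=4,suppress=True)
o=bot.observe();print(o['time'],o['position'],o['eef_rot'],o['finger_gap'],bot.grip_depth)
t=snap('top','top0.png');sc=snap('scene','scene0.png')
for c,s in(('top',t),('scene',sc)):
    print(c,s['pose'],s['intrinsics'])
    for n in('blank','saw_board','saw_end','fence_face','cut_line','back_edge','back_saw','hammer','glue_tin','glue_bottle'):
        r=bot.search_frame(c,n);print(n,[(np.round(x['pixel']),round(x['score'],2),w(s,x['pixel'],.03)[:2]) for x in r[:3]])
a=cv2.imread('pics/top0.png');b=cv2.imread('pics/scene0.png')
E
```

```text
0.0 [ 0.1403 -0.5053  0.2301] [[-0.9636 -0.0004  0.2674]
 [-0.2674  0.0023 -0.9636]
 [-0.0003 -1.     -0.0024]] 0.08585354155264621 -0.0187
top [[ 0.0136 -0.9811  0.1929  0.3245]
 [-0.9999 -0.0132  0.0035  0.0399]
 [-0.0009 -0.1929 -0.9812  1.0086]
 [ 0.      0.      0.      1.    ]] [[376.0772   0.     254.7984]
 [  0.     376.0772 190.9353]
 [  0.       0.       1.    ]]
blank [(array([174., 299.]), 0.96, array([0.2374, 0.242 ])), (array([378., 272.]), 0.96, array([ 0.3117, -0.2731])), (array([242., 173.]), 0.68, array([0.5662, 0.0776]))]
saw_board [(array([241., 174.]), 0.96, array([0.562 , 0.0812]))]
saw_end [(array([262., 187.]), 0.75, array([0.5278, 0.0236])), (array([244., 175.]), 0.73, array([0.5588, 0.0721]))]
fence_face [(array([244., 174.]), 0.65, array([0.564, 0.074]))]
cut_line [(array([380., 275.]), 0.86, array([ 0.3036, -0.277 ])), (array([173., 296.]), 0.82, array([0.2451, 0.2444])), (array([262., 190.]), 0.65, array([0.5205, 0.0241]))]
back_edge [(array([173., 296.]), 0.94, array([0.2442, 0.2446])), (array([381., 272.]), 0.71, array([ 0.3113, -0.2802])), (array([263.
[... 752 characters left out ...]
9, array([0.565 , 0.0354]))]
fence_face [(array([264., 205.]), 0.94, array([0.5712, 0.0324]))]
cut_line [(array([218., 129.]), 0.76, array([0.2629, 0.2308])), (array([246., 200.]), 0.74, array([0.5196, 0.0188])), (array([119., 248.]), 0.64, array([ 0.3284, -0.2937]))]
back_edge [(array([246., 201.]), 0.95, array([0.52  , 0.0151])), (array([215., 129.]), 0.86, array([0.253 , 0.2244])), (array([122., 247.]), 0.64, array([ 0.3332, -0.2877]))]
back_saw [(array([237., 315.]), 0.7, array([ 0.6859, -0.2726]))]
hammer [(array([322., 204.]), 0.67, array([0.7111, 0.1253]))]
glue_tin [(array([307., 130.]), 0.62, array([0.5262, 0.3943]))]
glue_bottle [(array([269., 123.]), 0.8, array([0.3948, 0.3575]))]
```

View pics/top0.png

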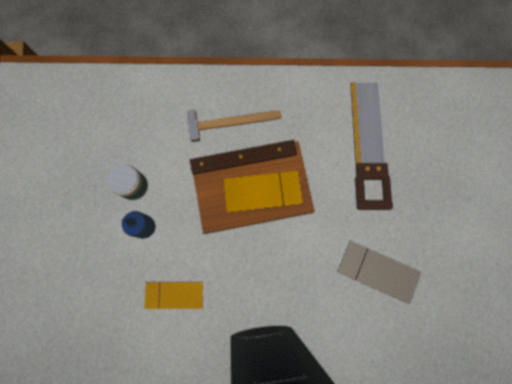

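View pics/scene0.png

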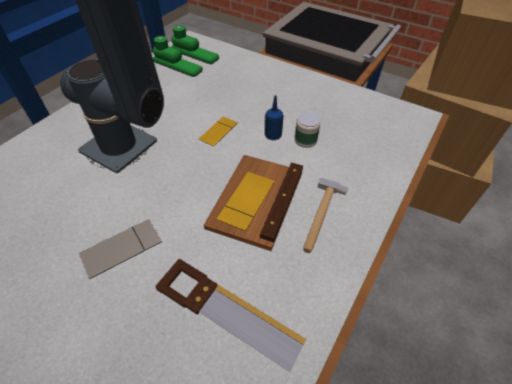

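The top view shows the board at about (254,187), with the yellow blank on it at (263,191) and its line at (282,190), towards the right (-y) end. The yellow piece at (174,296) and the grey one are decoys. The saw lies to the right and the hammer behind the fence.

```bash
cat >> h.py <<'E'
def rect(s,m,z):
    # world-plane rectangle of the mask m at height z: centre, size, corners
    c=max(cv2.findContours(m.astype(np.uint8),cv2.RETR_EXTERNAL,cv2.CHAIN_APPROX_NONE)[0],key=cv2.contourArea)[:,0]
    P=np.array([w(s,p,z)[:2] for p in c])
    r=cv2.minAreaRect((P*1000).astype(np.float32));return r,cv2.boxPoints(r)
def hsv(s): return cv2.cvtColor(s['pixels'],cv2.COLOR_RGB2HSV)
E
python3 - <<'E'
from h import *
np.set_printoptions(precision=1,suppress=True)
s=snap('top');h=hsv(s)
print(h[190,263],h[190,282],h[210,215],h[157,220],h[187,302])
roi=np.zeros(h.shape[:2],bool);roi[130:240,180:325]=1
y=(h[...,0]>18)&(h[...,0]<30)&(h[...,1]>150)&(h[...,2]>150)&roi
y=cv2.morphologyEx(y.astype(np.uint8),cv2.MORPH_CLOSE,np.ones((7,7)))
print(rect(s,y,.031))
b=(h[...,1]>80)&roi
b=cv2.morphologyEx(b.astype(np.uint8),cv2.MORPH_OPEN,np.ones((5,5)))
print(rect(s,b,.025))
r=bot.silhouettes('top','saw_board')
if r: print(rect(s,r[0]['mask'],.025))
E
```

```text
[ 22 255 165] [ 21 241 130] [ 13 174 120] [ 10 148  57] [ 13 173 106]
(((517.7941284179688, 22.87842559814453), (87.16477966308594, 196.05630493164062), 7.420791149139404), array([[461.9, 114.5],
       [487.2, -80. ],
       [573.7, -68.7],
       [548.4, 125.7]], dtype=float32))
(((533.186279296875, 52.566436767578125), (204.43026733398438, 297.9494934082031), 11.808430671691895), array([[ 402.6,  177.5],
       [ 463.6, -114.2],
       [ 663.7,  -72.3],
       [ 602.8,  219.3]], dtype=float32))
(((534.7061767578125, 55.10963439941406), (212.2050018310547, 305.1434020996094), 11.453165054321289), array([[ 400.4,  183.6],
       [ 461. , -115.5],
       [ 669. ,  -73.4],
       [ 608.4,  225.7]], dtype=float32))
```

{"method": "step_arm", "body": {
  "series": [
    {"linear": [-0.7, -0.06, -0.62], "gripper": 0},
    {"linear": [-0.7, -0.06, -0.62], "gripper": 0},
    {"linear": [-0.7, -0.06, -0.62], "gripper": 0},
    {"linear": [-0.7, -0.06, -0.62], "gripper": 0},
    {"linear": [-0.7, -0.06, -0.62], "gripper": 0},
    {"linear": [-0.7, -0.06, -0.62], "gripper": 0},
    {"linear": [-0.7, -0.06, -0.62], "gripper": 0},
    {"linear": [-0.7, -0.06, -0.62], "gripper": 0},
    {"linear": [-0.7, -0.06, -0.62], "gripper": 0},
    {"linear": [-0.7, -0.06, -0.62], "gripper": 0},
    {"linear": [-0.7, -0.06, -0.62], "gripper": 0},
    {"linear": [-0.7, -0.06, -0.62], "gripper": 0},
    {"linear": [-0.7, -0.06, -0.62], "gripper": 0},
    {"linear": [-0.7, -0.06, -0.62], "gripper": 0},
    {"linear": [0, 0, 0], "gripper": 0},
    {"linear": [0, 0, 0], "gripper": 0}
  ]
}}

```text
invalid input at $.series[0]: expected keys linear, roll, gripper
```

```bash
cat >> h.py <<'E'
def wrist(f=None):
    o=bot.observe();s=snap('wrist',f)
    T=np.eye(4);T[:3,:3]=o['eef_rot'];T[:3,3]=o['position']
    s['pose']=T@np.array(s['tool_from_camera']);return s,o
E
python3 - <<'E'
from h import *
np.set_printoptions(precision=4,suppress=True)
s,o=wrist('w1.png');print(o['time'],o['position'],o['eef_rot'],s['tool_from_camera'],s['intrinsics'])
E
```

```text
1.2 [ 0.1404 -0.5059  0.2313] [[-0.9636  0.      0.2675]
 [-0.2675 -0.     -0.9636]
 [-0.     -1.      0.    ]] [[-0.0005  0.9544  0.2985 -0.0762]
 [ 0.0001 -0.2985  0.9544 -0.143 ]
 [ 1.      0.0005  0.     -0.0004]
 [ 0.      0.      0.      1.    ]] [[324.8211   0.     250.7785]
 [  0.     324.8211 190.5747]
 [  0.       0.       1.    ]]
```

View pics/w1.png

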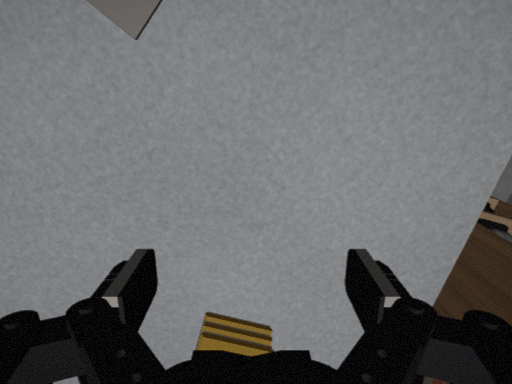

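{"method": "step_arm", "body": {
  "series": [
    {"linear": [-0.7, -0.1, -0.62], "roll": 0, "gripper": 0},
    {"linear": [-0.7, -0.1, -0.62], "roll": 0, "gripper": 0},
    {"linear": [-0.7, -0.1, -0.62], "roll": 0, "gripper": 0},
    {"linear": [-0.7, -0.1, -0.62], "roll": 0, "gripper": 0},
    {"linear": [-0.7, -0.1, -0.62], "roll": 0, "gripper": 0},
    {"linear": [-0.7, -0.1, -0.62], "roll": 0, "gripper": 0},
    {"linear": [-0.7, -0.1, -0.62], "roll": 0, "gripper": 0},
    {"linear": [-0.7, -0.1, -0.62], "roll": 0, "gripper": 0},
    {"linear": [-0.7, -0.1, -0.62], "roll": 0, "gripper": 0},
    {"linear": [-0.7, -0.1, -0.62], "roll": 0, "gripper": 0},
    {"linear": [-0.7, -0.1, -0.62], "roll": 0, "gripper": 0},
    {"linear": [-0.7, -0.1, -0.62], "roll": 0, "gripper": 0},
    {"linear": [-0.7, -0.1, -0.62], "roll": 0, "gripper": 0},
    {"linear": [-0.7, -0.1, -0.62], "roll": 0, "gripper": 0},
    {"linear": [0, 0, 0], "roll": 0, "gripper": 0},
    {"linear": [0, 0, 0], "roll": 0, "gripper": 0}
  ]
}}

```text
time: 2.85
position: [0.5115, 0.0633, 0.3026]
eef_rot: [[-0.965, 0.008, 0.264], [-0.264, -0.002, -0.965], [-0.008, -1.0, 0.004]]
wrist_force: [-0.2, -0.2, 0.3]
finger_gap: 0.0854
```

Run:
```python
from h import *
np.set_printoptions(precision=4,suppress=True)
s,o=wrist('w2.png');print(o['time'],o['position'],o['eef_rot'])
```

```text
2.85 [0.5115 0.0633 0.3026] [[-0.9646  0.0084  0.2635]
 [-0.2636 -0.0016 -0.9646]
 [-0.0077 -1.      0.0038]]
```

View pics/w2.png

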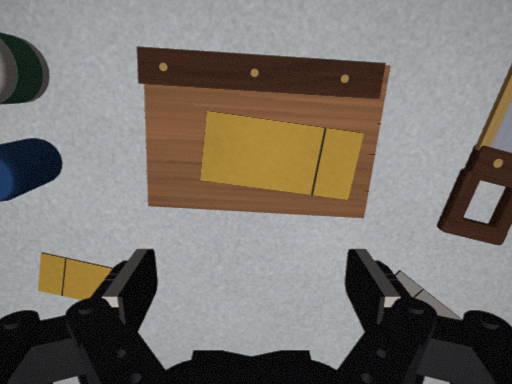

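The wrist view shows the fence along the top, from (138,65) to (387,80). The board's open end runs from (364,217) to (383,97), and the cut line from (325,128) to (313,194).

```bash
cat >> h.py <<'E'
def yellow(s,roi):
    h=hsv(s);m=(h[...,0]>17)&(h[...,0]<32)&(h[...,1]>140)&(h[...,2]>90)
    k=np.zeros(m.shape,bool);k[roi]=1
    return cv2.morphologyEx((m&k).astype(np.uint8),cv2.MORPH_CLOSE,np.ones((7,7)))
def line(s,pts,z):
    P=np.array([w(s,p,z)[:2]*1000 for p in pts],np.float32)
    vx,vy,x,y=cv2.fitLine(P,cv2.DIST_HUBER,0,.01,.01).ravel();return np.array([x,y]),np.array([vx,vy])
def inb(B,p):  # mm world -> board frame
    c,a=np.array(B[:2]),B[2];R=np.array([[np.cos(a),-np.sin(a)],[np.sin(a),np.cos(a)]]);return (np.asarray(p)[...,:2]-c)@R
E
python3 - <<'E'
from h import *
np.set_printoptions(precision=2,suppress=True)
s,o=wrist();h=hsv(s);S=h[...,1].astype(float)
print(S[150,150:400:10],S[195:230:3,250])
near=[(c,max(r for r in range(180,235) if S[r,c]>90)+.5) for c in range(160,350,5)]
end=[(max(c for c in range(340,410) if S[r,c]>90)+.5,r) for r in range(108,208,4)]
back=[(min(c for c in range(125,200) if S[r,c]>90)-.5,r) for r in range(100,200,4)]
ln=line(s,near,.025);le=line(s,end,.025);lb=line(s,back,.025)
for l in(ln,le,lb):print(l,np.degrees(np.arctan2(l[1][1],l[1][0])))
def X(a,b):
    t=np.linalg.solve(np.c_[a[1],-b[1]],b[0]-a[0]);return a[0]+t[0]*a[1]
A=X(ln,le);Bk=X(ln,lb);print('corners',A,Bk,np.linalg.norm(A-Bk))
d=(Bk-A)/np.linalg.norm(Bk-A);yaw=np.arctan2(-d[0],d[1]);ex=np.array([np.cos(yaw),np.sin(yaw)])
c=(A+Bk)/2+100*ex;B=[*c,yaw];print('board',c,np.degrees(yaw))
m=yellow(s,np.s_[105:205,180:375]);r,bx=rect(s,m,.031);print('blank',r);print(inb(B,bx),inb(B,r[0]))
fl=[tuple(p) for p in((150,85),(378,98))];print('fence foot (z25)',inb(B,[w(s,p,.025)*1000 for p in fl]))
print('line',inb(B,[w(s,p,.031)*1000 for p in((325,128),(313,194))]))
np.save('B.npy',B)
E
```

```text
[134. 141. 134. 134. 136. 136. 176. 174. 168. 167. 169. 169. 166. 171.
 171. 171. 175. 118. 169. 169. 175. 147. 134.   7.   9.] [133. 132. 135. 130. 129. 140.   9.   9.   9.   9.   7.   8.]
(array([432.51,  38.44], dtype=float32), array([ 0.2 , -0.98], dtype=float32)) -78.19067
(array([547.73, -95.18], dtype=float32), array([0.98, 0.2 ], dtype=float32)) 11.657657
(array([479.67, 195.18], dtype=float32), array([0.98, 0.21], dtype=float32)) 11.881026
corners [ 464.05 -112.44] [403.1  179.07] 297.81903
board [531.46  53.78] 11.80933
blank ((516.222412109375, 24.636428833007812), (90.40352630615234, 200.36376953125), 7.370656490325928)
[[ -58.19   77.97]
 [ -73.7  -121.79]
 [  16.43 -128.79]
 [  31.94   70.98]] [-20.88 -25.41]
fence foot (z25) [[  57.79  141.72]
 [  59.39 -141.57]]
line [[ 19.24 -78.77]
 [-68.56 -73.75]]
```

{"method": "step_arm", "body": {
  "series": [
    {"linear": [0, 0, 0], "roll": 0.7, "gripper": 0},
    {"linear": [0.4, 0.6, 0.2], "roll": 0, "gripper": 0},
    {"linear": [0.4, 0.8, 0.2], "roll": 0, "gripper": 0},
    {"linear": [0.4, 0.8, 0.2], "roll": 0, "gripper": 0},
    {"linear": [0.35, 0.8, 0.17], "roll": 0, "gripper": 0},
    {"linear": [0, 0.8, 0], "roll": 0, "gripper": 0},
    {"linear": [0, 0.8, 0], "roll": 0, "gripper": 0},
    {"linear": [0, 0, 0], "roll": 0, "gripper": 0},
    {"linear": [0, 0, 0], "roll": 0, "gripper": 0}
  ]
}}

```text
time: 3.85
position: [0.438, -0.0055, 0.0677]
eef_rot: [[-0.984, 0.018, 0.176], [-0.176, -0.005, -0.984], [-0.016, -1.0, 0.008]]
wrist_force: [0.2, -0.0, 0.6]
finger_gap: 0.0853
```

```bash
cat >> h.py <<'E'
def tcp():
    B=np.load('B.npy');o=bot.observe();R=np.array(o['eef_rot'])
    print('t',o['time'],'tcp in board mm',inb(B,np.array(o['position'])*1000).round(1),'z',o['position'][2],'toolz-(-y) deg',np.degrees(np.arctan2(R[1,2],R[0,2])-B[2]).round(2)+90,'y',R[:,1].round(4),'F',np.round(o['wrist_force'],1))
E
python3 -c "
from h import *
tcp()"
```

```text
t 3.85 tcp in board mm [-103.6  -38.9] z 0.06767006441388523 toolz-(-y) deg -1.6700000000000017 y [ 0.0176 -0.0052 -0.9998] F [ 0.2 -0.   0.6]
```

{"method": "step_arm", "body": {
  "series": [
    {"linear": [-0.14, 0.2, -0.2], "roll": -0.33, "gripper": 0},
    {"linear": [0, 0.4, 0], "roll": 0, "gripper": 0},
    {"linear": [0, 0.15, 0], "roll": 0, "gripper": 0},
    {"linear": [0, 0, 0], "roll": 0, "gripper": 0},
    {"linear": [0, 0, 0], "roll": 0, "gripper": 0}
  ]
}}

```text
time: 4.35
position: [0.4544, 0.0052, 0.0406]
eef_rot: [[-0.978, 0.038, 0.207], [-0.207, -0.007, -0.978], [-0.036, -0.999, 0.015]]
wrist_force: [-0.2, -0.5, 0.5]
finger_gap: 0.0852
```

```bash
python3 -c "
from h import *
tcp()"
```

```text
t 4.35 tcp in board mm [-85.3 -31.8] z 0.04063056047031019 toolz-(-y) deg 0.12000000000000455 y [ 0.0385 -0.0069 -0.9992] F [-0.2 -0.5  0.5]
```

{"method": "step_arm", "body": {
  "series": [
    {"linear": [0.1, 0.05, 0], "roll": 0, "gripper": 0},
    {"linear": [0.05, 0.12, 0], "roll": 0, "gripper": 0},
    {"linear": [0.05, 0.12, 0], "roll": 0, "gripper": 0},
    {"linear": [0, 0.1, 0], "roll": 0, "gripper": 0},
    {"linear": [0, 0, 0], "roll": 0, "gripper": 0}
  ]
}}

```text
time: 4.85
position: [0.447, 0.0027, 0.0223]
eef_rot: [[-0.977, 0.044, 0.207], [-0.208, -0.008, -0.978], [-0.041, -0.999, 0.016]]
wrist_force: [-0.7, -0.6, -0.0]
finger_gap: 0.0855
```

```bash
python3 -c "
from h import *
tcp();wrist('w3.png')"
```

```text
t 4.85 tcp in board mm [-93.1 -32.7] z 0.022280917162946324 toolz-(-y) deg 0.15000000000000568 y [ 0.0437 -0.0075 -0.999 ] F [-0.7 -0.6 -0. ]
```

View pics/w3.png

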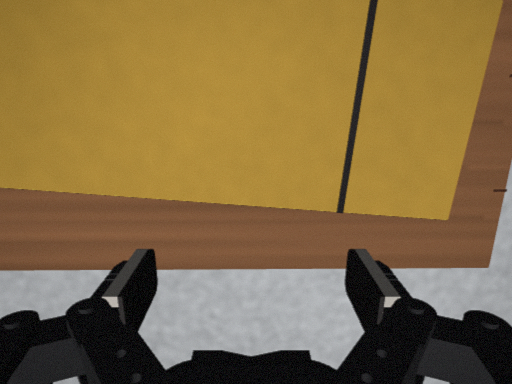

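The fingers are behind the blank's near edge, which runs from (0,188) to (448,220), and clear of it. I'll go lower next and then push.

{"method": "step_arm", "body": {
  "series": [
    {"linear": [0, 0.08, 0], "roll": 0, "gripper": 0},
    {"linear": [0, 0.08, 0], "roll": 0, "gripper": 0},
    {"linear": [0, 0, 0], "roll": 0, "gripper": 0}
  ]
}}

```text
time: 5.2
position: [0.4476, 0.0025, 0.0138]
eef_rot: [[-0.977, 0.044, 0.207], [-0.208, -0.008, -0.978], [-0.041, -0.999, 0.016]]
wrist_force: [0.3, 0.2, -0.2]
finger_gap: 0.0855
```

```bash
python3 -c "
from h import *
tcp()"
```

```text
t 5.2 tcp in board mm [-92.6 -33. ] z 0.01382719649470368 toolz-(-y) deg 0.15000000000000568 y [ 0.0439 -0.0075 -0.999 ] F [ 0.3  0.2 -0.2]
```

{"method": "step_arm", "body": {
  "series": [
    {"linear": [-0.1, 0.004, 0], "roll": 0, "gripper": 0},
    {"linear": [-0.1, 0.004, 0], "roll": 0, "gripper": 0},
    {"linear": [-0.1, 0.004, 0], "roll": 0, "gripper": 0},
    {"linear": [-0.1, 0.004, 0], "roll": 0, "gripper": 0},
    {"linear": [-0.1, 0.004, 0], "roll": 0, "gripper": 0},
    {"linear": [-0.1, 0.004, 0], "roll": 0, "gripper": 0},
    {"linear": [-0.1, 0.004, 0], "roll": 0, "gripper": 0},
    {"linear": [0, 0, 0], "roll": 0, "gripper": 0}
  ]
}}

```text
time: 6.0
position: [0.4855, 0.0104, 0.0141]
eef_rot: [[-0.977, 0.044, 0.207], [-0.208, -0.008, -0.978], [-0.041, -0.999, 0.017]]
wrist_force: [0.0, -0.2, 0.2]
finger_gap: 0.0854
```

```bash
python3 -c "
from h import *
tcp();wrist('w4.png')"
```

```text
t 6.0 tcp in board mm [-53.9 -33.1] z 0.014056641581947766 toolz-(-y) deg 0.15000000000000568 y [ 0.0439 -0.0079 -0.999 ] F [ 0.  -0.2  0.2]
```

View pics/w4.png

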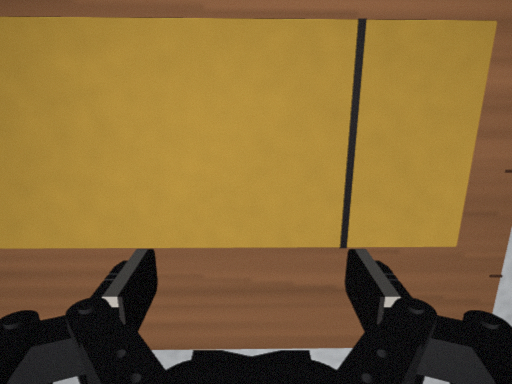

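The blank is now parallel to the board, with its near edge level at row 248 and a gap left to the fence. Next I'll lift and turn 90° for the push along y.

{"method": "step_arm", "body": {
  "series": [
    {"linear": [0.15, 0, 0], "roll": 0, "gripper": 0},
    {"linear": [0, -0.5, 0], "roll": 0, "gripper": 0.5},
    {"linear": [0, -0.6, 0], "roll": 0, "gripper": 0.5},
    {"linear": [0, -0.6, 0], "roll": 0, "gripper": 0.5},
    {"linear": [0, -0.3, 0], "roll": 0, "gripper": 0.5},
    {"linear": [0, 0, 0], "roll": 0, "gripper": 0.5}
  ]
}}

```text
time: 6.65
position: [0.4678, 0.0095, 0.1145]
eef_rot: [[-0.978, 0.037, 0.207], [-0.207, -0.007, -0.978], [-0.034, -0.999, 0.015]]
wrist_force: [0.2, 0.1, 0.2]
finger_gap: 0.0429
```

```bash
python3 -c "
from h import *
tcp();o=bot.observe();print(o['q'],o['finger_gap'])
s=snap('top');m=yellow(s,np.s_[130:240,180:325]);r,bx=rect(s,m,.031);B=np.load('B.npy');print(r,inb(B,r[0]))"
```

```text
t 6.65 tcp in board mm [-71.4 -30.3] z 0.11446208868639568 toolz-(-y) deg 0.14000000000000057 y [ 0.0368 -0.0071 -0.9993] F [0.2 0.1 0.2]
[-1.21369836e-01 -1.36922499e-01 -3.12174895e-01  1.35818581e+00
 -2.56982562e-03  2.81128314e+00] 0.042942809761112345
((523.6724243164062, 101.50830078125), (92.56121063232422, 57.9697380065918), 10.995443344116211) [ 2.14476234 48.31327291]
```

{"method": "step_arm", "body": {
  "series": [
    {"linear": [-0.28, 0, -0.53], "roll": 0, "gripper": 0.5},
    {"linear": [-0.28, 0, -0.53], "roll": -1, "gripper": 0.5},
    {"linear": [-0.33, 0, -0.5], "roll": -1, "gripper": 0.5},
    {"linear": [-0.35, 0, -0.45], "roll": -1, "gripper": 0.5},
    {"linear": [-0.35, 0, -0.42], "roll": -1, "gripper": 0.5},
    {"linear": [0, 0, 0], "roll": -1, "gripper": 0.5},
    {"linear": [0, 0, 0], "roll": -1, "gripper": 0.5},
    {"linear": [0, 0, 0], "roll": -1, "gripper": 0.5},
    {"linear": [0, 0, 0], "roll": -1, "gripper": 0.5},
    {"linear": [0, 0, 0], "roll": -1, "gripper": 0.5},
    {"linear": [0, 0, 0], "roll": -1, "gripper": 0.5},
    {"linear": [0, 0, 0], "roll": -1, "gripper": 0.5},
    {"linear": [0, 0, 0], "roll": -1, "gripper": 0.5},
    {"linear": [0, 0, 0], "roll": -1, "gripper": 0.5},
    {"linear": [0, 0, 0], "roll": -1, "gripper": 0.5},
    {"linear": [0, 0, 0], "roll": -1, "gripper": 0.5},
    {"linear": [0, 0, 0], "roll": -1, "gripper": 0.5},
    {"linear": [0, 0, 0], "roll": 0, "gripper": 0.5}
  ]
}}

```text
time: 8.5
position: [0.4834, 0.1507, 0.0781]
eef_rot: [[0.091, -0.016, 0.996], [-0.996, -0.016, 0.091], [0.014, -1.0, -0.018]]
wrist_force: [-0.7, -0.2, 0.7]
finger_gap: 0.0426
```

```bash
python3 -c "
from h import *
tcp();wrist('w5.png')"
```

```text
t 8.5 tcp in board mm [-27.2 104.7] z 0.07813577400496372 toolz-(-y) deg 83.39 y [-0.0163 -0.0157 -0.9997] F [-0.7 -0.2  0.7]
```

View pics/w5.png

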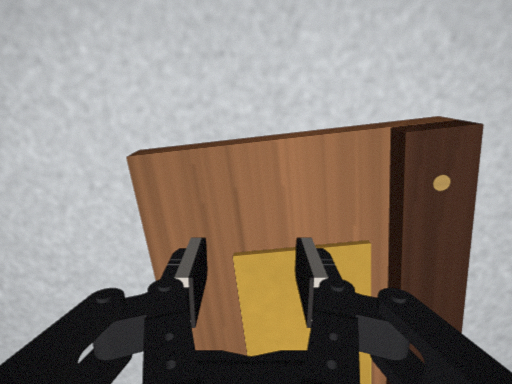

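The view is from the +y end. The blank's end runs from (234,255) to (371,241), and the fence is on the right. Still to fix: about 6.6° of turn and about 29 mm in x.

{"method": "step_arm", "body": {
  "series": [
    {"linear": [0, 0, 0.28], "roll": -0.65, "gripper": 0.5},
    {"linear": [0, 0, 0.26], "roll": -0.65, "gripper": 0.5},
    {"linear": [0, 0, 0], "roll": 0, "gripper": 0.5},
    {"linear": [0, 0, 0], "roll": 0, "gripper": 0.5}
  ]
}}

```text
time: 8.95
position: [0.5073, 0.1531, 0.0737]
eef_rot: [[0.198, -0.024, 0.98], [-0.98, -0.017, 0.197], [0.012, -1.0, -0.026]]
wrist_force: [0.1, 0.0, -0.8]
finger_gap: 0.043
```

```bash
python3 -c "
from h import *
tcp();s,o=wrist();m=yellow(s,np.s_[230:330,205:420]);B=np.load('B.npy')
n=cv2.findContours(m,0,1)[0];c=max(n,key=cv2.contourArea)[:,0]
P=inb(B,np.array([w(s,p,.031)*1000 for p in c]));print('end y',P[:,1].max(),'x',P[:,0].min(),P[:,0].max());print(P[np.argsort(-P[:,1])[:40:3]].round(1))"
```

```text
t 8.95 tcp in board mm [ -3.3 102.2] z 0.07368673196236876 toolz-(-y) deg 89.57 y [-0.0236 -0.017  -0.9996] F [ 0.1  0.  -0.8]
end y 80.09810446079285 x -37.161792057198426 35.74673475250154
[[22.7 80.1]
 [20.8 80.1]
 [18.9 80.1]
 [17.  80.1]
 [15.1 80. ]
 [13.2 80. ]
 [11.3 80. ]
 [ 9.4 80. ]
 [ 7.5 80. ]
 [ 5.6 80. ]
 [ 3.7 80. ]
 [ 1.7 79.9]
 [-0.2 79.9]
 [-2.1 79.9]]
```

{"method": "step_arm", "body": {
  "series": [
    {"linear": [0, 0.25, 0.03], "roll": 0, "gripper": 0.5},
    {"linear": [0, 0.3, 0.03], "roll": 0, "gripper": 0.5},
    {"linear": [0, 0.2, 0.03], "roll": 0, "gripper": 0.5},
    {"linear": [0, 0.1, 0], "roll": 0, "gripper": 0.5},
    {"linear": [0, 0.08, 0], "roll": 0, "gripper": 0.5},
    {"linear": [0, 0, 0], "roll": 0, "gripper": 0.5}
  ]
}}

```text
time: 9.6
position: [0.5089, 0.1531, 0.0239]
eef_rot: [[0.194, -0.024, 0.981], [-0.981, -0.017, 0.194], [0.012, -1.0, -0.027]]
wrist_force: [-1.4, -0.1, 3.3]
finger_gap: 0.0427
```

```bash
python3 -c "
from h import *
tcp()"
```

```text
t 9.6 tcp in board mm [ -1.7 101.9] z 0.02386345627634919 toolz-(-y) deg 89.39 y [-0.0239 -0.017  -0.9996] F [-1.4 -0.1  3.3]
```

{"method": "step_arm", "body": {
  "series": [
    {"linear": [0, -0.03, 0], "roll": -0.1, "gripper": 0.5},
    {"linear": [0.12, 0.001, 0], "roll": 0, "gripper": 0.5},
    {"linear": [0.12, 0.001, 0], "roll": 0, "gripper": 0.5},
    {"linear": [0.12, 0.001, 0], "roll": 0, "gripper": 0.5},
    {"linear": [0.12, 0.001, 0], "roll": 0, "gripper": 0.5},
    {"linear": [0.12, 0.001, 0], "roll": 0, "gripper": 0.5},
    {"linear": [0.12, 0.001, 0], "roll": 0, "gripper": 0.5},
    {"linear": [0, 0, 0], "roll": 0, "gripper": 0.5}
  ]
}}

```text
time: 10.4
position: [0.5174, 0.1147, 0.026]
eef_rot: [[0.203, -0.023, 0.979], [-0.979, -0.016, 0.203], [0.011, -1.0, -0.026]]
wrist_force: [-0.8, 0.2, -0.0]
finger_gap: 0.0425
```

```bash
cat > y.py <<'E'
from h import *
tcp();s,o=wrist();m=yellow(s,np.s_[150:340,200:420]);B=np.load('B.npy')
c=max(cv2.findContours(m,0,1)[0],key=cv2.contourArea)[:,0]
P=inb(B,np.array([w(s,p,.031)*1000 for p in c]));q=P[P[:,1]>P[:,1].max()-4];print('end',P[:,1].max().round(1),'slope deg',np.degrees(np.polyfit(q[:,0],q[:,1],1)[0]).round(2))
E
python3 y.py
```

```text
t 10.4 tcp in board mm [-1.3 62.5] z 0.026007498399805623 toolz-(-y) deg 89.88 y [-0.0228 -0.0161 -0.9996] F [-0.8  0.2 -0. ]
end 55.2 slope deg -0.28
```

{"method": "step_arm", "body": {
  "series": [
    {"linear": [0.12, 0.004, 0], "roll": 0, "gripper": 0.5},
    {"linear": [0.12, 0.004, 0], "roll": 0, "gripper": 0.5},
    {"linear": [0.12, 0.004, 0], "roll": 0, "gripper": 0.5},
    {"linear": [0.12, 0.004, 0], "roll": 0, "gripper": 0.5},
    {"linear": [0.12, 0.004, 0], "roll": 0, "gripper": 0.5},
    {"linear": [0.12, 0.004, 0], "roll": 0, "gripper": 0.5},
    {"linear": [0, 0, 0], "roll": 0, "gripper": 0.5}
  ]
}}

```text
time: 11.15
position: [0.5256, 0.0776, 0.0259]
eef_rot: [[0.204, -0.022, 0.979], [-0.979, -0.014, 0.204], [0.01, -1.0, -0.024]]
wrist_force: [0.8, -0.1, 0.4]
finger_gap: 0.0429
```

```bash
python3 y.py
```

```text
t 11.15 tcp in board mm [-0.9 24.5] z 0.02586139190008069 toolz-(-y) deg 89.95 y [-0.0217 -0.0144 -0.9997] F [ 0.8 -0.1  0.4]
end 17.2 slope deg -0.38
```

Run:
```python
from h import *
np.set_printoptions(precision=1,suppress=True)
B=np.load('B.npy')
for c in('top','scene'):
    s=snap(c,c+'1.png');h=hsv(s);P=B;
    # sample along the blank's -y direction in board frame, z=.031 ; find yellow/dark
    ca,sa=np.cos(B[2]),np.sin(B[2]);R=np.array([[ca,-sa],[sa,ca]])
    for x in(-25,-10,5,20,30):
        ys=np.arange(-170,-60,.5);px=np.array([proj(s,[*((B[:2]+R@[x,y])/1000),.031]) for y in ys]).astype(np.float32)
        v=cv2.remap(s['pixels'],px[None,:,0],px[None,:,1],cv2.INTER_LINEAR)[0].astype(float)
        g=v[:,0]+v[:,1]-v[:,2];k=ys>-120; e=ys[np.argmax(np.gradient(cv2.GaussianBlur(g[:,None],(9,1),0)[:,0]*(ys<-110)))]
        i=np.where(k)[0][np.argmin(cv2.GaussianBlur(g[:,None],(1,7),0)[k,0])]
        print(c,x,'line y',ys[i],'min',g[i],'max',g.max(),'far end',ys[g>.7*g.max()].min())
```

```text
top -25 line y -113.5 min 311.0 max 319.0 far end -170.0
top -10 line y -115.5 min 310.0 max 323.0 far end -170.0
top 5 line y -119.5 min 312.0 max 323.0 far end -170.0
top 20 line y -119.5 min 310.0 max 324.0 far end -170.0
top 30 line y -110.0 min 307.0 max 320.0 far end -170.0
scene -25 line y -117.5 min 285.0 max 290.0 far end -170.0
scene -10 line y -119.5 min 283.0 max 295.0 far end -170.0
scene 5 line y -117.0 min 284.0 max 294.0 far end -170.0
scene 20 line y -119.5 min 284.0 max 294.0 far end -170.0
scene 30 line y -119.5 min 285.0 max 291.0 far end -170.0
```

View pics/scene1.png

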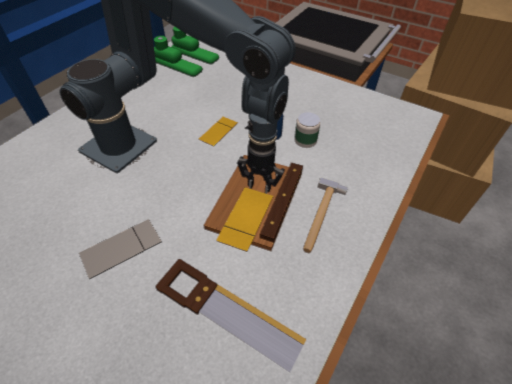

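The scene view shows the blank overhanging the open end, with its line (220,229)-(258,238) just inside the edge. I'll widen the sampling window.

```bash
cat > l.py <<'E'
from h import *
B=np.load('B.npy');ca,sa=np.cos(B[2]),np.sin(B[2]);R=np.array([[ca,-sa],[sa,ca]])
def scan(s,tag,xs=(-20,-8,4,16,28)):
    o=[]
    for x in xs:
        ys=np.arange(-215,-100,.5);px=np.array([proj(s,[*((B[:2]+R@[x,y])/1000),.031]) for y in ys]).astype(np.float32)
        v=cv2.remap(s['pixels'],px[None,:,0],px[None,:,1],cv2.INTER_LINEAR)[0].astype(float)
        g=v[:,0]+v[:,1]-v[:,2];g=np.convolve(np.pad(g,3,'edge'),np.ones(7)/7,'valid')
        t=.5*(np.median(g[ys>-115])+g[0]);far=ys[g>t].min();k=(ys>far+25)&(ys<far+75);d=(g[k].max()-g[k]);d[d<.5*d.max()]=0
        o.append((x,round((d*ys[k]).sum()/d.sum(),1),far))
    print(tag,'x,line y,far end y',o)
if __name__=='__main__':
    for c in('top','scene'): scan(snap(c),c)
E
python3 l.py
```

```text
top x,line y,far end y [(-20, np.float64(-137.0), np.float64(-185.0)), (-8, np.float64(-137.2), np.float64(-185.0)), (4, np.float64(-137.3), np.float64(-185.5)), (16, np.float64(-137.5), np.float64(-185.0)), (28, np.float64(-137.7), np.float64(-185.5))]
scene x,line y,far end y [(-20, np.float64(-136.6), np.float64(-185.5)), (-8, np.float64(-136.9), np.float64(-185.5)), (4, np.float64(-136.9), np.float64(-186.0)), (16, np.float64(-136.8), np.float64(-186.5)), (28, np.float64(-137.2), np.float64(-186.0))]
```

{"method": "step_arm", "body": {
  "series": [
    {"linear": [0.08, 0.002, 0], "roll": 0, "gripper": 0.5},
    {"linear": [0.08, 0.002, 0], "roll": 0, "gripper": 0.5},
    {"linear": [0.05, 0, 0], "roll": 0, "gripper": 0.5},
    {"linear": [0, 0, 0], "roll": 0, "gripper": 0.5}
  ]
}}

```text
time: 11.8
position: [0.527, 0.0685, 0.0253]
eef_rot: [[0.207, -0.023, 0.978], [-0.978, -0.013, 0.206], [0.008, -1.0, -0.025]]
wrist_force: [-0.6, 0.6, 0.5]
finger_gap: 0.0426
```

```bash
python3 y.py; python3 l.py
```

```text
t 11.8 tcp in board mm [-1.3 15.3] z 0.025271266263431652 toolz-(-y) deg 90.1 y [-0.0231 -0.013  -0.9996] F [-0.6  0.6  0.5]
end 7.5 slope deg 0.01
top x,line y,far end y [(-20, np.float64(-147.0), np.float64(-194.5)), (-8, np.float64(-147.0), np.float64(-194.5)), (4, np.float64(-147.0), np.float64(-194.5)), (16, np.float64(-146.7), np.float64(-194.0)), (28, np.float64(-146.7), np.float64(-194.5))]
scene x,line y,far end y [(-20, np.float64(-146.2), np.float64(-195.5)), (-8, np.float64(-146.3), np.float64(-195.5)), (4, np.float64(-146.0), np.float64(-195.5)), (16, np.float64(-146.3), np.float64(-195.0)), (28, np.float64(-146.0), np.float64(-195.5))]
```

{"method": "step_arm", "body": {
  "series": [
    {"linear": [-0.2, 0, 0], "roll": 0, "gripper": 0.5},
    {"linear": [0, -0.6, 0], "roll": 0, "gripper": 0},
    {"linear": [0, -0.8, 0], "roll": 0, "gripper": 0},
    {"linear": [0.4, -0.8, -0.3], "roll": 0, "gripper": 0},
    {"linear": [0.6, 0, -0.4], "roll": 0, "gripper": 0},
    {"linear": [0.6, 0, -0.4], "roll": 0, "gripper": 0},
    {"linear": [0.5, 0, -0.4], "roll": 0, "gripper": 0},
    {"linear": [0, 0, 0], "roll": 1, "gripper": 0},
    {"linear": [0, 0, 0], "roll": 1, "gripper": 0},
    {"linear": [0, 0, 0], "roll": 1, "gripper": 0},
    {"linear": [0, 0, 0], "roll": 1, "gripper": 0},
    {"linear": [0, 0, 0], "roll": 1, "gripper": 0},
    {"linear": [0, 0, 0], "roll": 1, "gripper": 0},
    {"linear": [0, 0, 0], "roll": 1, "gripper": 0},
    {"linear": [0, 0, 0], "roll": 1, "gripper": 0},
    {"linear": [0, 0, 0], "roll": 1, "gripper": 0},
    {"linear": [0, 0, 0], "roll": 1, "gripper": 0},
    {"linear": [0, 0, 0], "roll": 1, "gripper": 0},
    {"linear": [0, 0, 0], "roll": 1, "gripper": 0},
    {"linear": [0, 0, 0], "roll": 1, "gripper": 0}
  ]
}}

```text
time: 13.95
position: [0.4723, -0.0307, 0.1424]
eef_rot: [[-0.821, -0.023, 0.57], [-0.57, -0.014, -0.822], [0.027, -1.0, -0.001]]
wrist_force: [0.3, -0.9, 0.5]
finger_gap: 0.0853
```

{"method": "step_arm", "body": {
  "series": [
    {"linear": [0, 0, 0], "roll": 1, "gripper": 0},
    {"linear": [0, 0, 0], "roll": 1, "gripper": 0},
    {"linear": [0, 0, 0], "roll": 1, "gripper": 0},
    {"linear": [0, 0, 0], "roll": 0, "gripper": 0}
  ]
}}

```text
time: 14.35
position: [0.472, -0.0279, 0.1422]
eef_rot: [[-0.944, -0.023, 0.329], [-0.329, -0.013, -0.944], [0.026, -1.0, 0.005]]
wrist_force: [0.1, -1.0, 0.7]
finger_gap: 0.0853
```

```bash
python3 -c "
from h import *
tcp()"
```

```text
t 14.35 tcp in board mm [-75.  -67.8] z 0.14222906627315418 toolz-(-y) deg 7.430000000000007 y [-0.0229 -0.0134 -0.9996] F [ 0.1 -1.   0.7]
```

{"method": "step_arm", "body": {
  "series": [
    {"linear": [0, 0, 0], "roll": 0.7, "gripper": 0},
    {"linear": [0, 0, 0], "roll": 0.75, "gripper": 0},
    {"linear": [0.03, 0.4, 0.15], "roll": 0, "gripper": 0},
    {"linear": [0.03, 0.5, 0.15], "roll": 0, "gripper": 0},
    {"linear": [0.03, 0.5, 0], "roll": 0, "gripper": 0},
    {"linear": [0.03, 0.4, 0], "roll": 0, "gripper": 0},
    {"linear": [0, 0, 0], "roll": 0, "gripper": 0}
  ]
}}

```text
time: 15.05
position: [0.4687, -0.0427, 0.0514]
eef_rot: [[-0.975, -0.018, 0.22], [-0.22, -0.014, -0.976], [0.021, -1.0, 0.009]]
wrist_force: [-0.3, -0.1, 0.1]
finger_gap: 0.0858
```

```bash
python3 -c "
from h import *
tcp()"
```

```text
t 15.05 tcp in board mm [-81.2 -81.6] z 0.05144484576430365 toolz-(-y) deg 0.8900000000000006 y [-0.0181 -0.0137 -0.9997] F [-0.3 -0.1  0.1]
```

{"method": "step_arm", "body": {
  "series": [
    {"linear": [0, 0.2, 0], "roll": 0.17, "gripper": 0},
    {"linear": [0, 0.2, 0], "roll": 0, "gripper": 0},
    {"linear": [0, 0.16, 0], "roll": 0, "gripper": 0},
    {"linear": [0, 0.1, 0], "roll": 0, "gripper": 0},
    {"linear": [0, 0.06, 0], "roll": 0, "gripper": 0},
    {"linear": [0, 0, 0], "roll": 0, "gripper": 0}
  ]
}}

```text
time: 15.65
position: [0.4707, -0.0429, 0.0159]
eef_rot: [[-0.978, -0.013, 0.208], [-0.207, -0.015, -0.978], [0.016, -1.0, 0.012]]
wrist_force: [0.6, 0.4, 0.3]
finger_gap: 0.0853
```

```bash
python3 -c "
from h import *
tcp()"
```

```text
t 15.65 tcp in board mm [-79.2 -82.2] z 0.015882284591820096 toolz-(-y) deg 0.1700000000000017 y [-0.013  -0.0146 -0.9998] F [0.6 0.4 0.3]
```

{"method": "step_arm", "body": {
  "series": [
    {"linear": [0, 0.03, 0], "roll": 0, "gripper": 0},
    {"linear": [-0.1, 0, 0], "roll": 0, "gripper": 0},
    {"linear": [-0.1, 0, 0], "roll": 0, "gripper": 0},
    {"linear": [-0.1, -0.002, 0], "roll": 0, "gripper": 0},
    {"linear": [-0.1, -0.002, 0], "roll": 0, "gripper": 0},
    {"linear": [-0.1, -0.002, 0], "roll": 0, "gripper": 0},
    {"linear": [-0.08, -0.002, 0], "roll": 0, "gripper": 0},
    {"linear": [-0.06, 0, 0], "roll": 0, "gripper": 0},
    {"linear": [0, 0, 0], "roll": 0, "gripper": 0}
  ]
}}

```text
time: 16.55
position: [0.5063, -0.036, 0.0158]
eef_rot: [[-0.978, -0.011, 0.208], [-0.208, -0.016, -0.978], [0.014, -1.0, 0.013]]
wrist_force: [0.7, 0.3, 0.4]
finger_gap: 0.0854
```

```bash
python3 -c "
from h import *
tcp();"; python3 l.py
```

```text
t 16.55 tcp in board mm [-43.  -82.8] z 0.015770578202962623 toolz-(-y) deg 0.18000000000000682 y [-0.0107 -0.0155 -0.9998] F [0.7 0.3 0.4]
top x,line y,far end y [(-20, np.float64(-185.5), np.float64(-215.0)), (-8, np.float64(-181.7), np.float64(-215.0)), (4, np.float64(-167.8), np.float64(-215.0)), (16, np.float64(-182.1), np.float64(-215.0)), (28, np.float64(-180.6), np.float64(-215.0))]
scene x,line y,far end y [(-20, np.float64(-146.3), np.float64(-195.5)), (-8, np.float64(-146.3), np.float64(-196.0)), (4, np.float64(-146.8), np.float64(-195.5)), (16, np.float64(-146.8), np.float64(-195.5)), (28, np.float64(-146.9), np.float64(-195.5))]
```

{"method": "step_arm", "body": {
  "series": [
    {"linear": [-0.05, 0.01, 0], "roll": 0, "gripper": 0},
    {"linear": [-0.05, 0.01, 0], "roll": 0, "gripper": 0}
  ]
}}

```text
time: 16.85
position: [0.5075, -0.0358, 0.0151]
eef_rot: [[-0.978, -0.018, 0.208], [-0.207, -0.018, -0.978], [0.021, -1.0, 0.014]]
wrist_force: [-10.6, -2.3, 11.2]
finger_gap: 0.0852
```

{"method": "step_arm", "body": {
  "series": [
    {"linear": [-0.04, 0, 0], "roll": 0, "gripper": 0}
  ]
}}

```text
time: 16.95
position: [0.5072, -0.0359, 0.0154]
eef_rot: [[-0.978, -0.023, 0.208], [-0.207, -0.019, -0.978], [0.026, -1.0, 0.014]]
wrist_force: [-5.6, -0.4, 4.8]
finger_gap: 0.0857
```

```bash
python3 -c "
from h import *
tcp();wrist('w6.png')"
```

```text
t 16.95 tcp in board mm [-42.1 -82.8] z 0.01535020419568953 toolz-(-y) deg 0.1700000000000017 y [-0.0228 -0.0195 -0.9996] F [-5.6 -0.4  4.8]
```

View pics/w6.png

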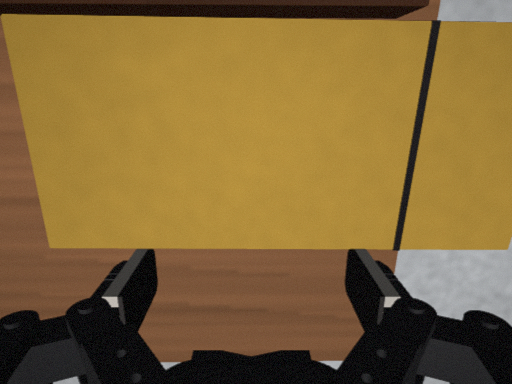

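The blank is on the fence: contact force was about 10 N and the edges are parallel. The line at (398,249) is close to the board's edge. I'll back off, lift and measure both in one picture.

{"method": "step_arm", "body": {
  "series": [
    {"linear": [0.2, 0, 0], "roll": 0, "gripper": 0},
    {"linear": [0.1, -0.5, 0], "roll": 0, "gripper": 0},
    {"linear": [0, -0.8, 0.2], "roll": 0, "gripper": 0},
    {"linear": [0, -0.8, 0.3], "roll": 0, "gripper": 0},
    {"linear": [0, -0.8, 0.3], "roll": 0, "gripper": 0.5},
    {"linear": [0, -0.4, 0], "roll": 0, "gripper": 0.5},
    {"linear": [0, 0, 0], "roll": 0, "gripper": 0.5},
    {"linear": [0, 0, 0], "roll": 0, "gripper": 0.5}
  ]
}}

```text
time: 17.8
position: [0.5005, -0.0759, 0.183]
eef_rot: [[-0.978, -0.026, 0.207], [-0.207, -0.017, -0.978], [0.029, -1.0, 0.011]]
wrist_force: [-0.0, -0.2, -0.4]
finger_gap: 0.0427
```

```bash
cat > fin.py <<'E'
from l import *
import sys
def measure(f):
    tcp();s,o=wrist(f);S=s['pixels'].astype(float)
    h=hsv(s)
    def samp(x,ys,z):
        px=np.array([proj(s,[*((B[:2]+R@[x,y])/1000),z]) for y in ys]).astype(np.float32)
        return cv2.remap(s['pixels'],px[None,:,0],px[None,:,1],cv2.INTER_LINEAR)[0].astype(float),px
    scan(s,'wrist')
    ys=np.arange(-175,-120,.25)
    for x in(-80,-70,-60,-50,-40):
        v,_=samp(x,ys,.025);g=v[:,0]-v[:,2];t=.5*(g[:40].mean()+g[-40:].mean());print('board edge at x',x,ys[g>t].min())
    xs=np.arange(-60,75,.25)
    for y in(-180,-160,-140,-120,-60,-20,-5):
        px=np.array([proj(s,[*((B[:2]+R@[x,y])/1000),.031]) for x in xs]).astype(np.float32)
        v=cv2.remap(s['pixels'],px[None,:,0],px[None,:,1],cv2.INTER_LINEAR)[0]
        hh=cv2.cvtColor(v[None],cv2.COLOR_RGB2HSV)[0];m=(hh[:,0]>17)&(hh[:,0]<32)&(hh[:,1]>140)&(hh[:,2]>90)
        if m.any(): print('blank at y',y,'x',xs[m].min(),xs[m].max())
    ysb=np.arange(-40,40,.25)
    for x in(-20,10,40):
        v,_=samp(x,ysb,.031);hh=cv2.cvtColor(v.astype(np.uint8)[None],cv2.COLOR_RGB2HSV)[0];m=(hh[:,0]>17)&(hh[:,1]>140)&(hh[:,2]>90)
        if m.any(): print('blank +y end at x',x,ysb[m].max())
measure(sys.argv[1]); 
for c in('top','scene'): scan(snap(c),c)
E
python3 fin.py w7.png
```

```text
t 17.8 tcp in board mm [ -56.9 -120.5] z 0.18301175199383254 toolz-(-y) deg 0.1599999999999966 y [-0.026  -0.0169 -0.9995] F [-0.  -0.2 -0.4]
wrist x,line y,far end y [(-20, np.float64(-145.6), np.float64(-195.0)), (-8, np.float64(-145.7), np.float64(-195.0)), (4, np.float64(-145.8), np.float64(-195.0)), (16, np.float64(-146.0), np.float64(-195.0)), (28, np.float64(-146.0), np.float64(-195.0))]
board edge at x -80 -149.75
board edge at x -70 -149.75
board edge at x -60 -149.5
board edge at x -50 -149.75
board edge at x -40 -149.5
blank at y -180 x -31.75 56.5
blank at y -160 x -31.75 57.0
blank at y -140 x -32.25 57.5
blank at y -120 x -32.0 57.75
blank at y -60 x -31.75 58.25
blank at y -20 x -31.0 58.5
blank at y -5 x -30.75 58.5
blank +y end at x -20 4.25
blank +y end at x 10 4.0
blank +y end at x 40 3.75Traceback (most recent call last):
  File "fin.py", line 24, in <module>
    for c in('top','scene'): scan(snap(c),c)
                             ~~~~^^^^^^^^^^^
  File "l.py", line 9, in scan
    t=.5*(np.median(g[ys>-115])+g[0]);far=ys[g>t].min();k=(ys>far+25)&(ys<far+75);d=(g[k].max()-g[k]);d[d<.5*d.max()]=0
                                                                                     ~~~~~~~~^^
    return umr_maximum(a, axis, None, out, keepdims, initial, where)
ValueError: zero-size array to reduction operation maximum which has no identity
```

View pics/w7.png

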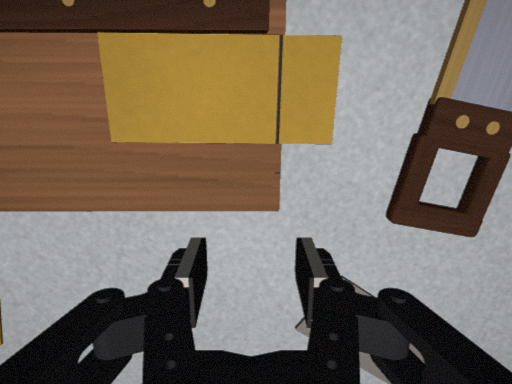

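The line is at y = -145.8 and the edge at -149.7, so it needs about 3.8 mm more in -y. The -y end also sits about 1 mm off the fence. I'll nudge the +y end with shut fingers in this same orientation, then press the -y end onto the fence.

{"method": "step_arm", "body": {
  "series": [
    {"linear": [-0.3, 0.1, -0.6], "roll": 0, "gripper": 1},
    {"linear": [-0.3, 0.2, -0.6], "roll": 0, "gripper": 1},
    {"linear": [-0.3, 0.3, -0.6], "roll": 0, "gripper": 1},
    {"linear": [-0.3, 0.3, -0.6], "roll": 0, "gripper": 1},
    {"linear": [-0.2, 0.3, -0.6], "roll": 0, "gripper": 1},
    {"linear": [0, 0.3, 0], "roll": 0, "gripper": 1},
    {"linear": [0, 0.3, 0], "roll": 0, "gripper": 1},
    {"linear": [0, 0, 0], "roll": 0, "gripper": 1},
    {"linear": [0, 0, 0], "roll": 0, "gripper": 1}
  ]
}}

```text
time: 18.8
position: [0.5219, 0.0925, 0.0653]
eef_rot: [[-0.976, -0.058, 0.21], [-0.21, -0.017, -0.978], [0.06, -0.998, 0.004]]
wrist_force: [0.7, 0.0, 0.2]
finger_gap: -0.0
```

```bash
python3 -c "
from h import *
tcp();wrist('w8.png')"
```

```text
t 18.8 tcp in board mm [-1.4 39.8] z 0.06525570170423362 toolz-(-y) deg 0.3400000000000034 y [-0.058  -0.0166 -0.9982] F [0.7 0.  0.2]
```

View pics/w8.png

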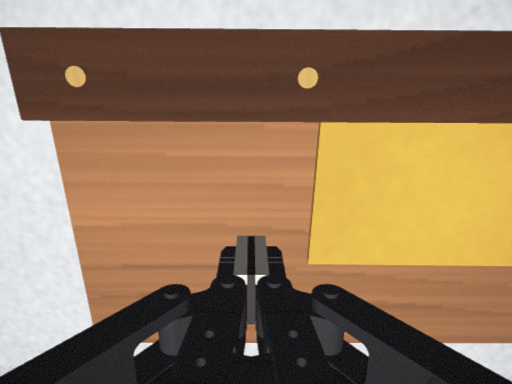

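Shut fingertips are at (252,255), about 14 mm wide. The blank's +y end is at columns 308–320, clear to the right, with its back edge on the fence line.

{"method": "step_arm", "body": {
  "series": [
    {"linear": [-0.2, 0.2, 0], "roll": 0, "gripper": 1},
    {"linear": [-0.14, 0.2, 0], "roll": 0, "gripper": 1},
    {"linear": [0, 0.15, 0], "roll": 0, "gripper": 1},
    {"linear": [0, 0.1, 0.2], "roll": 0, "gripper": 1},
    {"linear": [0, 0.05, 0.1], "roll": 0, "gripper": 1},
    {"linear": [0, 0, 0], "roll": 0, "gripper": 1}
  ]
}}

```text
time: 19.45
position: [0.5413, 0.0781, 0.03]
eef_rot: [[-0.977, -0.055, 0.208], [-0.208, -0.017, -0.978], [0.058, -0.998, 0.005]]
wrist_force: [0.2, -0.2, 0.4]
finger_gap: -0.0001
```

```bash
python3 -c "
from l import *
tcp();scan(snap('scene'),'scene')"
```

```text
t 19.45 tcp in board mm [14.6 21.8] z 0.029990752672829763 toolz-(-y) deg 0.20999999999999375 y [-0.0553 -0.017  -0.9983] F [ 0.2 -0.2  0.4]
scene x,line y,far end y [(-20, np.float64(-146.6), np.float64(-196.0)), (-8, np.float64(-146.5), np.float64(-196.0)), (4, np.float64(-146.8), np.float64(-196.0)), (16, np.float64(-146.8), np.float64(-195.5)), (28, np.float64(-146.9), np.float64(-195.5))]
```

{"method": "step_arm", "body": {
  "series": [
    {"linear": [0, 0.05, 0], "roll": 0, "gripper": 1},
    {"linear": [0, 0.01, 0.08], "roll": 0, "gripper": 1},
    {"linear": [0, 0, 0.08], "roll": 0, "gripper": 1},
    {"linear": [0, 0, 0.06], "roll": 0, "gripper": 1},
    {"linear": [0, 0, 0], "roll": 0, "gripper": 1}
  ]
}}

```text
time: 20.0
position: [0.5444, 0.0666, 0.0285]
eef_rot: [[-0.977, -0.053, 0.208], [-0.208, -0.017, -0.978], [0.055, -0.998, 0.005]]
wrist_force: [-0.3, 0.7, -0.4]
finger_gap: -0.0
```

```bash
python3 -c "
from l import *
tcp();scan(snap('scene'),'scene')"
```

```text
t 20.0 tcp in board mm [15.3  9.9] z 0.02849934893694258 toolz-(-y) deg 0.20999999999999375 y [-0.0528 -0.0165 -0.9985] F [-0.3  0.7 -0.4]
scene x,line y,far end y [(-20, np.float64(-147.3), np.float64(-196.5)), (-8, np.float64(-147.0), np.float64(-196.5)), (4, np.float64(-147.3), np.float64(-196.5)), (16, np.float64(-147.3), np.float64(-197.0)), (28, np.float64(-147.2), np.float64(-196.0))]
```

Contact made: the blank has moved about 0.5 mm. About 3.2 mm remain.

{"method": "step_arm", "body": {
  "series": [
    {"linear": [0, 0.01, 0.03], "roll": 0, "gripper": 1},
    {"linear": [0, 0, 0.03], "roll": 0, "gripper": 1},
    {"linear": [0, 0, 0], "roll": 0, "gripper": 1}
  ]
}}

```text
time: 20.35
position: [0.545, 0.0642, 0.0282]
eef_rot: [[-0.977, -0.053, 0.209], [-0.208, -0.016, -0.978], [0.055, -0.998, 0.004]]
wrist_force: [0.4, 1.0, 0.7]
finger_gap: 0.0
```

```bash
python3 -c "
from l import *
tcp();scan(snap('scene'),'scene')"
```

```text
t 20.35 tcp in board mm [15.4  7.4] z 0.028184018347886183 toolz-(-y) deg 0.25 y [-0.0526 -0.0155 -0.9985] F [0.4 1.  0.7]
scene x,line y,far end y [(-20, np.float64(-150.1), np.float64(-199.0)), (-8, np.float64(-149.8), np.float64(-198.5)), (4, np.float64(-149.9), np.float64(-199.0)), (16, np.float64(-150.3), np.float64(-199.0)), (28, np.float64(-149.8), np.float64(-199.0))]
```

{"method": "step_arm", "body": {
  "series": [
    {"linear": [0, 0, -0.2], "roll": 0, "gripper": 1},
    {"linear": [0, -0.6, -0.05], "roll": 0, "gripper": 1},
    {"linear": [0.2, -0.5, 0], "roll": 0, "gripper": 1},
    {"linear": [0.5, -0.1, 0.6], "roll": 0, "gripper": 1},
    {"linear": [0.5, 0, 0.65], "roll": 0, "gripper": 1},
    {"linear": [0.5, 0, 0.65], "roll": 0, "gripper": 1},
    {"linear": [0.2, 0, 0.65], "roll": 0, "gripper": 1},
    {"linear": [0, 0, 0], "roll": 0, "gripper": 1},
    {"linear": [0, 0, 0], "roll": 0, "gripper": 1}
  ]
}}

```text
time: 21.3
position: [0.4775, -0.0657, 0.0965]
eef_rot: [[-0.975, -0.051, 0.215], [-0.214, -0.016, -0.977], [0.053, -0.999, 0.005]]
wrist_force: [0.7, 0.2, -0.9]
finger_gap: 0.0001
```

```bash
sed -i '/^for c in/d' fin.py; python3 fin.py w9.png
```

```text
t 21.3 tcp in board mm [ -77.2 -105.9] z 0.0964791547832449 toolz-(-y) deg 0.5900000000000034 y [-0.0507 -0.0163 -0.9986] F [ 0.7  0.2 -0.9]
wrist x,line y,far end y [(-20, np.float64(-148.8), np.float64(-198.0)), (-8, np.float64(-149.0), np.float64(-198.0)), (4, np.float64(-149.0), np.float64(-198.0)), (16, np.float64(-149.0), np.float64(-198.0)), (28, np.float64(-149.0), np.float64(-198.0))]
board edge at x -80 -149.75
board edge at x -70 -149.75
board edge at x -60 -149.75
board edge at x -50 -149.5
board edge at x -40 -149.5
blank at y -180 x -31.5 43.25
blank at y -160 x -31.5 43.0
blank at y -140 x -31.75 42.75
blank at y -120 x -31.75 42.5
blank at y -60 x -31.25 42.0
blank at y -20 x -31.0 41.5
blank at y -5 x -31.0 41.25
blank +y end at x -20 1.0
blank +y end at x 10 0.75
blank +y end at x 40 0.5
```

{"method": "step_arm", "body": {
  "series": [
    {"linear": [0, 0.4, 0.2], "roll": 0, "gripper": 1},
    {"linear": [0, 0.4, 0.1], "roll": 0, "gripper": 1},
    {"linear": [0, 0.3, 0], "roll": 0, "gripper": 1},
    {"linear": [0, 0.15, 0], "roll": 0, "gripper": 1},
    {"linear": [0, 0.08, 0], "roll": 0, "gripper": 1},
    {"linear": [0, 0, 0], "roll": 0, "gripper": 1}
  ]
}}

```text
time: 21.95
position: [0.4803, -0.0751, 0.0286]
eef_rot: [[-0.973, -0.048, 0.226], [-0.225, -0.016, -0.974], [0.051, -0.999, 0.004]]
wrist_force: [-0.4, -0.7, 0.9]
finger_gap: -0.0001
```

```bash
python3 -c "
from l import *
tcp()"
```

```text
t 21.95 tcp in board mm [ -76.4 -115.6] z 0.02864256110337449 toolz-(-y) deg 1.2199999999999989 y [-0.0482 -0.0158 -0.9987] F [-0.4 -0.7  0.9]
```

{"method": "step_arm", "body": {
  "series": [
    {"linear": [-0.12, -0.002, 0], "roll": 0.2, "gripper": 1},
    {"linear": [-0.12, -0.003, 0], "roll": 0, "gripper": 1},
    {"linear": [-0.12, -0.004, 0], "roll": 0, "gripper": 1},
    {"linear": [-0.1, -0.004, 0], "roll": 0, "gripper": 1},
    {"linear": [-0.08, -0.004, 0], "roll": 0, "gripper": 1},
    {"linear": [-0.06, -0.003, 0], "roll": 0, "gripper": 1}
  ]
}}

```text
time: 22.55
position: [0.5153, -0.068, 0.0314]
eef_rot: [[-0.977, -0.042, 0.208], [-0.208, -0.017, -0.978], [0.045, -0.999, 0.008]]
wrist_force: [-0.0, 0.1, 0.2]
finger_gap: -0.0
```

{"method": "step_arm", "body": {
  "series": [
    {"linear": [-0.04, -0.002, 0], "roll": 0, "gripper": 1},
    {"linear": [-0.04, -0.002, 0], "roll": 0, "gripper": 1}
  ]
}}

```text
time: 22.75
position: [0.5199, -0.0671, 0.0315]
eef_rot: [[-0.977, -0.042, 0.208], [-0.208, -0.017, -0.978], [0.045, -0.999, 0.008]]
wrist_force: [-0.9, 0.3, -0.1]
finger_gap: 0.0004
```

```bash
python3 -c "
from l import *
tcp()"
```

```text
t 22.75 tcp in board mm [ -36.1 -116. ] z 0.031519100814044645 toolz-(-y) deg 0.20000000000000284 y [-0.0418 -0.0172 -0.999 ] F [-0.9  0.3 -0.1]
```

The tip rose above the blank and slid over its edge with no force. I'll back off, lower and retry.

{"method": "step_arm", "body": {
  "series": [
    {"linear": [0, -0.05, 0], "roll": 0, "gripper": 1},
    {"linear": [0.2, 0, 0], "roll": 0, "gripper": 1},
    {"linear": [0.2, 0, 0], "roll": 0, "gripper": 1},
    {"linear": [0, 0.06, 0], "roll": 0, "gripper": 1},
    {"linear": [0, 0.06, 0], "roll": 0, "gripper": 1},
    {"linear": [0, 0, 0], "roll": 0, "gripper": 1}
  ]
}}

```text
time: 23.35
position: [0.4971, -0.0719, 0.0285]
eef_rot: [[-0.977, -0.043, 0.207], [-0.207, -0.017, -0.978], [0.046, -0.999, 0.008]]
wrist_force: [-0.1, -0.0, 0.6]
finger_gap: 0.0
```

```bash
python3 -c "
from l import *
tcp();scan(snap('scene'),'scene')"
```

```text
t 23.35 tcp in board mm [ -59.4 -116. ] z 0.02851889634028503 toolz-(-y) deg 0.15000000000000568 y [-0.0432 -0.0172 -0.9989] F [-0.1 -0.   0.6]
scene x,line y,far end y [(-20, np.float64(-150.1), np.float64(-199.0)), (-8, np.float64(-149.7), np.float64(-198.5)), (4, np.float64(-149.9), np.float64(-199.0)), (16, np.float64(-150.3), np.float64(-199.0)), (28, np.float64(-149.8), np.float64(-199.0))]
```

{"method": "step_arm", "body": {
  "series": [
    {"linear": [0, 0.035, 0], "roll": 0, "gripper": 1},
    {"linear": [-0.08, 0, 0], "roll": 0, "gripper": 1},
    {"linear": [-0.08, 0, 0], "roll": 0, "gripper": 1},
    {"linear": [-0.08, 0, 0], "roll": 0, "gripper": 1},
    {"linear": [-0.05, 0, 0], "roll": 0, "gripper": 1}
  ]
}}

```text
time: 23.9
position: [0.5131, -0.0686, 0.0261]
eef_rot: [[-0.977, -0.042, 0.207], [-0.207, -0.017, -0.978], [0.045, -0.999, 0.008]]
wrist_force: [-0.2, -0.0, 0.7]
finger_gap: -0.0004
```

{"method": "step_arm", "body": {
  "series": [
    {"linear": [-0.04, 0, 0], "roll": 0, "gripper": 1},
    {"linear": [-0.04, 0, 0], "roll": 0, "gripper": 1}
  ]
}}

```text
time: 24.1
position: [0.5141, -0.0685, 0.0259]
eef_rot: [[-0.977, -0.05, 0.208], [-0.207, -0.02, -0.978], [0.053, -0.999, 0.009]]
wrist_force: [-7.4, -1.7, 5.1]
finger_gap: -0.0005
```

```bash
python3 -c "
from l import *
tcp()"
```

```text
t 24.1 tcp in board mm [ -42.  -116.2] z 0.025926945755433656 toolz-(-y) deg 0.1700000000000017 y [-0.0503 -0.0199 -0.9985] F [-7.4 -1.7  5.1]
```

Pressed onto the fence with about 7 N, in the expected place. Now I'll retreat and check.

{"method": "step_arm", "body": {
  "series": [
    {"linear": [0.15, 0, 0], "roll": 0, "gripper": 1},
    {"linear": [0.15, -0.3, 0], "roll": 0, "gripper": 1},
    {"linear": [0.1, -0.8, 0], "roll": 0, "gripper": 1},
    {"linear": [0, -0.8, 0], "roll": 0, "gripper": 1},
    {"linear": [0, -0.8, 0.1], "roll": 0, "gripper": 1},
    {"linear": [0, -0.5, 0], "roll": 0, "gripper": 1},
    {"linear": [0, 0, 0], "roll": 0, "gripper": 1},
    {"linear": [0, 0, 0], "roll": 0, "gripper": 1}
  ]
}}

```text
time: 24.9
position: [0.5012, -0.0742, 0.1975]
eef_rot: [[-0.977, -0.045, 0.207], [-0.207, -0.018, -0.978], [0.047, -0.999, 0.009]]
wrist_force: [0.8, 0.1, -0.6]
finger_gap: -0.0001
```

```bash
python3 fin.py w10.png; python3 -c "
from l import *
scan(snap('scene'),'scene')
a=cv2.imread('pics/w10.png');cv2.imwrite('pics/w10c.png',cv2.resize(a[0:200,60:400],None,fx=2.3,fy=2.3,interpolation=2))"
```

```text
t 24.9 tcp in board mm [ -55.8 -119.1] z 0.19753363110885797 toolz-(-y) deg 0.15000000000000568 y [-0.0446 -0.0184 -0.9988] F [ 0.8  0.1 -0.6]
wrist x,line y,far end y [(-20, np.float64(-148.8), np.float64(-198.0)), (-8, np.float64(-148.8), np.float64(-198.0)), (4, np.float64(-148.8), np.float64(-197.5)), (16, np.float64(-148.8), np.float64(-197.5)), (28, np.float64(-148.8), np.float64(-198.0))]
board edge at x -80 -149.5
board edge at x -70 -149.5
board edge at x -60 -149.75
board edge at x -50 -149.5
board edge at x -40 -149.5
blank at y -180 x -30.25 58.25
blank at y -160 x -30.25 58.0
blank at y -140 x -30.75 58.75
blank at y -120 x -31.0 58.75
blank at y -60 x -31.0 59.0
blank at y -20 x -30.75 59.0
blank at y -5 x -30.75 58.75
blank +y end at x -20 1.0
blank +y end at x 10 1.0
blank +y end at x 40 1.0
scene x,line y,far end y [(-20, np.float64(-150.1), np.float64(-198.5)), (-8, np.float64(-149.5), np.float64(-198.5)), (4, np.float64(-149.7), np.float64(-198.5)), (16, np.float64(-149.8), np.float64(-199.0)), (28, np.float64(-149.7), np.float64(-198.5))]
```

View pics/w10c.png

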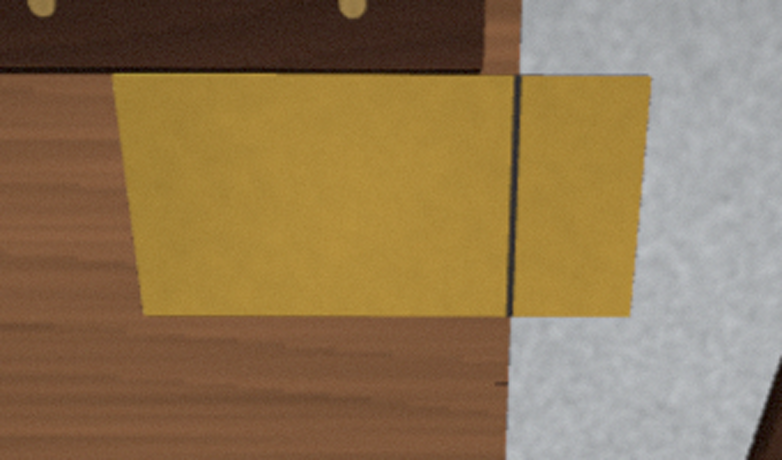

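The crop shows the blank flush and parallel to the fence along its whole back edge. The black line at column ~512 sits on the board's edge. Handing in.

Run:
```python
from h import *
s=snap('top')
for n in('back_saw','hammer','glue_tin','glue_bottle'):
    r=bot.search_frame('top',n);print(n,[(np.round(x['pixel']),round(x['score'],2)) for x in r[:1]])
print(bot.hand_in())
```

```text
back_saw [(array([384., 189.]), 0.65)]
hammer [(array([220., 121.]), 0.81)]
glue_tin [(array([130., 182.]), 0.83)]
glue_bottle []
the job is handed in; nothing more can be done
None
```

The blank now lies square against the fence with its short piece hanging over the open end, and the job is handed in at about 25 s of the 58 s allowed. I pushed it square with both open fingertips, slid it along by its +y end, and pressed it onto the fence with at most about 15 N at the wrist.

**Last checks (wrist camera, after backing off):**
- **Cut line:** it reads y = -148.8 mm and the board's edge about -149.6 mm. The 3 mm line is over the edge, with its middle about 0.8 mm inside. The scene camera put the line at about -149.7 mm.
- **Square:** the line read the same all the way across. The near edge varied by about 0.7 mm over 175 mm (x = -30.3 to -31.0), and the crop shows the blank parallel to the fence with no visible gap.

**Setbacks and disagreements:**
- **First press onto the fence:** it left the -y end about 1 mm off the fence and the line 3.8 mm short. I fixed both with a second nudge and press.
- **Second press:** on the first try the fingertip slid over the blank's edge without moving it. I lowered the tip and repeated the press.
- **Other things on the bench:** the hammer and tin read within a few pixels of their first position in the top view. The saw's reading shifted (367,147 to 384,189), probably because the arm hid part of it. The bottle was not detected in that last picture. I never went near either of them, but their final places are not confirmed.

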